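# Make up two spare-part kits at the order desk

### The arm

A 6-joint arm with a two-finger parallel gripper is mounted at the origin on the work surface. World frame = base frame: x ahead of the robot, y to its left, z up, the work surface at z = 0. Lengths are in m, angles in rad, forces in N, time in s.
With the tool pointing down it reaches from about 0.275 to 0.875 m from the base axis. Payload 12.5 kg.
Tool frame: the origin (TCP) lies at the centre of the arm's flange, where the gripper is bolted on; the fingertips stand 173 mm ahead of it and the grasp point (between the pads) lies 155 mm ahead of it; z points along the fingers, y is the line along which they close (so a half turn about z gives the same grasp; the last joint's range is limited). The gripper opens to 85 mm and grips with 20 to 120 N. Pads are 22 mm wide; open, the fingers measure 114 mm over their backs; the gripper's body (76 mm by 85 mm) begins 54 mm behind the grasp point. The pads swing forward as they close: fully open they stand 13 mm farther back than shut.
Start: joints at [-0.085, 0.351, 1.652, -0, 1.139, -0.085], TCP at [0.55, 0, 0.405] pointing down, gripper open.
Joint ranges: [-2.75, 2.75], [-0.79, 2.1], [0.01, 2.65], [-1.57, 4.71], [0.07, 3.14], [-2.87, 2.87]. Speed limits (rad/s): [2.22, 2.22, 2.79, 3.14, 3.14, 3.14].

### API

Orientations are given as a rotation vector (axis times angle).
In Python, from bench import env, imaging gives the robot as it stands.
- The arm moves only by the tool step_arm, never from a script. Its argument "rows" is a list of rows, each an object of numbers: "x", "y", "z": the shift along the tool's x, y, z in m; "roll": the turn about the tool's z in rad; "hand": the opening, from -1 (shut) to 1 (fully open). A call has 1 to 5 rows; each row shifts and turns the commanded pose from where the row before left it, along the tool's axes as they then stand; what a row does not reach is not made up. A row lasts 1/10 s, in which the tool goes at most 50 mm and 8.59 degrees, less where a joint would pass 70% of its speed; a pose out of reach is approached as far as the arm can. A call with a gripper value outside its range is refused whole. The fingers move at their own pace and stop on an object; "squeeze" is the grip in N (left out, the last holds). Time passes only in rows, so rows that do not move let the fingers close. It gives the time, the measured TCP pose, the force, the opening and the grip force at its end, in the units of the state.
- env.get_state(): the state, without advancing time (a new reading comes with each control period).
- imaging.get_image(name): name is "scene" or "side" or "wrist"; returns a dict with "img" (384x512x3 uint8, red, green, blue), "mtx" (3x3 intrinsics, pixels), "extrinsics" (4x4, takes a point from camera to world coordinates). Camera axes: x right, y down, z forward; pixel columns grow to the right and rows downward; lengths in m; the calibration is good to about 2 mm. A picture is of the moment at which its call begins. There is no depth.
- env.finish_job(): hands the job in; it is judged then, once.
The state is a dict: "clock": time; "joints": joint angles; "joint_vel": joint speeds; "effort": joint torques, N m; "tcp_pos": TCP position; "ee_rot": TCP orientation; "contact_force": force on the tool from outside, world axes, zero at the start; "ft_torque": the same for the moment, N m; "grip_width": opening from 0.0 (shut) to 1.0 (fully open); "grip_force": force on a finger pad.
Only numpy, scipy, OpenCV 4.12 (cv2) and the standard library are available. Lean on these libraries where they do the work, as an engineer would, in place of code of your own. Each camera call takes 0.05 s, during which the arm holds its last target. There are 200 camera calls.

### The job

Make up the two customers' kits from the stock on the desk mat, one part to a compartment. Into the blue tray go the sealed bearing, the red-and-aluminium shaft coupling and the yellow carton; into the green tray go the black toothed belt pulley and the long white carton. Set each part down on the tray floor the same way up as it stands now, and leave the other bearing, the green carton and the brown shaft seal where they lie.

Things in the scene. Friction and masses are not known exactly. Their poses are not given: they have to be found in the camera images.
- sealed_bearing_c (a point): Sealed ball bearing lying flat on the desk: bright steel outer and inner rings with a BLACK rubber seal between them, outside diameter 52 mm, bore 25 mm, 15 mm thick, about 0.13 kg. The point is at its centre, half-way up; z is up. Goes into the blue tray.
- coupling_c (a point): Jaw shaft coupling standing on end: two aluminium hubs with a RED plastic spider between them, diameter 40 mm, 50 mm tall, about 0.14 kg. The point is at its centre, half-way up; z is up. Goes into the blue tray.
- yellow_carton_c (a point): Square YELLOW cardboard carton with a small blank white label on top, 56 x 56 x 20 mm (x, y, z), about 0.15 kg, rigid. The point is at its centre, half-way up; z is up. x and y run along its sides. Goes into the blue tray.
- pulley_c (a point): Toothed timing-belt pulley of dark, BLACKENED steel with a bright bore, lying on its flat side, its axis upright, flanges top and bottom, diameter 46 mm over the flanges, 26 mm tall, about 0.2 kg. The point is at its centre, half-way up; z is up. Goes into the green tray.
- long_carton_c (a point): Long WHITE cardboard carton with a blue band near its +y end, lying flat: 40 mm along x, 84 mm along y, 30 mm tall, about 0.16 kg, rigid. The point is at its centre, half-way up; z is up. Goes into the green tray.
- blue_tray: BLUE plastic kit tray, fixed to the desk. Origin at the centre of its underside (desk level), z up. Outside 238 mm along its x, 124 mm along its y. Floor 3 mm thick; outer walls 4 mm thick, 28 mm high. Two cross walls (4 mm thick, 22 mm high) make THREE compartments 74 (x) by 116 mm (y) inside, centred at x = -78, 0, +78 mm, y = 0.
- green_tray: GREEN plastic kit tray, fixed to the desk. Origin at the centre of its underside (desk level), z up. Outside 212 mm along its x, 124 mm along its y. Floor 3 mm thick; outer walls 4 mm thick, 28 mm high. One cross wall (4 mm thick, 22 mm high) makes TWO compartments 100 (x) by 116 mm (y) inside, centred at x = -52, +52 mm, y = 0.
- open_bearing_c (a point): Not ordered, leave it: larger open ball bearing lying flat, its steel balls and BRASS cage showing between the rings, outside diameter 62 mm, 16 mm thick. The point is at its centre, half-way up; z is up. All stock lies at desk level (z = 0) in rows about 110 mm apart in x and 105 mm apart in y, with a fixed grey ink pad (50 x 70 x 17 mm) among it.
- green_carton_c (a point): Not ordered, leave it: square dark GREEN carton with a blank white label, 50 x 50 x 24 mm (x, y, z). The point is at its centre, half-way up; z is up.
- shaft_seal_c (a point): Not ordered, leave it: flat rust-BROWN rubber shaft seal ring, outside diameter 55 mm, 9 mm thick. The point is at its centre, half-way up; z is up.
Things that resemble listed ones, but are neither listed nor needed, are in the scene too. What is shaped like the part that bears pulley_c but pink or purple is not meant.

How it is judged:
By the outcome, as a careful person would: the job done as asked, in the order asked, and still so for the second after the job is handed in, with the robot touching nothing.
It also fails if it takes over 118 s, if anything falls off the work surface, if the arm or the gripper's body presses on something with over 40 N, if the wrist force passes 120 N, or if a joint passes its speed limit or range.

## Working session

There is one attempt and no reset: what is moved stays moved. The work goes in short steps, Python scripts to look and compute and a tool call to move; the robot and the scene stay as the last step left them, time stands still between calls to the robot, and variables do not carry over. Pictures are saved under pics/ and viewed, at most 14 in all, crops included, and the job is handed in when it is done.

Besides the shell and the picture viewer there is one more tool, called after "Call:" in YAML: its name, and indented under it one key for each argument. step_arm: Moves the arm, as the interface text tells. Its arguments: {"type":"object","properties":{"rows":{"type":"array"},"squeeze":{"type":"number"}},"required":["rows"]}

```bash
mkdir -p pics; ls; cat > h.py <<'E'
import numpy as np, cv2
from bench import env, imaging
def snap(n,fn):
    d=imaging.get_image(n); cv2.imwrite('pics/'+fn,d['img'][:,:,::-1]); return d
def ray(d,u,v,z):
    K=np.array(d['mtx']);T=np.array(d['extrinsics'])
    r=T[:3,:3]@np.linalg.solve(K,[u,v,1.]);o=T[:3,3]
    return o+r*(z-o[2])/r[2]
def proj(d,p):
    T=np.linalg.inv(np.array(d['extrinsics']));c=T[:3,:3]@np.array(p)+T[:3,3];q=np.array(d['mtx'])@c
    return q[:2]/q[2]
E
python3 - <<'E'
from h import *
import pickle
D={n:snap(n,n+'0.png') for n in ['scene','side','wrist']}
pickle.dump(D,open('d0.pkl','wb'))
for n in D: print(n,np.round(D[n]['extrinsics'],3).tolist(),np.round(D[n]['mtx'],1).tolist())
s=env.get_state();print(s)
a=np.hstack([D['scene']['img'],D['side']['img']])
for n in ['scene','side','wrist']:
    cv2.imwrite(f'pics/{n}0b.png',cv2.resize(D[n]['img'][:,:,::-1],(800,600),interpolation=cv2.INTER_CUBIC))
E
```

```text
pics
scene [[0.387, 0.702, -0.598, 1.086], [0.922, -0.285, 0.261, -0.166], [0.013, -0.653, -0.758, 0.713], [0.0, 0.0, 0.0, 1.0]] [[347.3, 0.0, 260.0], [0.0, 347.3, 188.9], [0.0, 0.0, 1.0]]
side [[-0.831, -0.431, 0.353, 0.268], [-0.557, 0.63, -0.541, 0.531], [0.011, -0.646, -0.763, 0.738], [0.0, 0.0, 0.0, 1.0]] [[371.1, 0.0, 256.4], [0.0, 371.1, 193.4], [0.0, 0.0, 1.0]]
wrist [[1.0, -0.0, -0.001, 0.549], [-0.001, -0.946, -0.324, 0.084], [-0.001, 0.324, -0.946, 0.373], [0.0, 0.0, 0.0, 1.0]] [[331.7, 0.0, 255.2], [0.0, 331.7, 192.0], [0.0, 0.0, 1.0]]
{'clock': 0.15, 'joints': array([-8.46043314e-02,  3.51098892e-01,  1.65228917e+00, -1.26771336e-06,
        1.13913678e+00, -8.45992748e-02]), 'joint_vel': array([ 0.00013877, -0.00221253, -0.00042284, -0.00094692,  0.00057915,
        0.00035214]), 'effort': array([ 7.13946501e-04, -5.06248283e+01, -2.91500723e+01, -2.80964593e-05,
        3.35960038e-03, -3.10250061e-05]), 'tcp_pos': array([5.49889721e-01, 3.24398278e-05, 4.04284868e-01]), 'ee_rot': array([-2.22094311e+00, -2.22093306e+00,  9.45372375e-04]), 'contact_force': array([ 0.59320103,  0.06933594, -0.69595192]), 'ft_torque': array([-0.01108717,  0.02738439, -0.00970293]), 'grip_force': 0.0, 'grip_width': 0.9940065961068653}
```

View pics/scene0b.png

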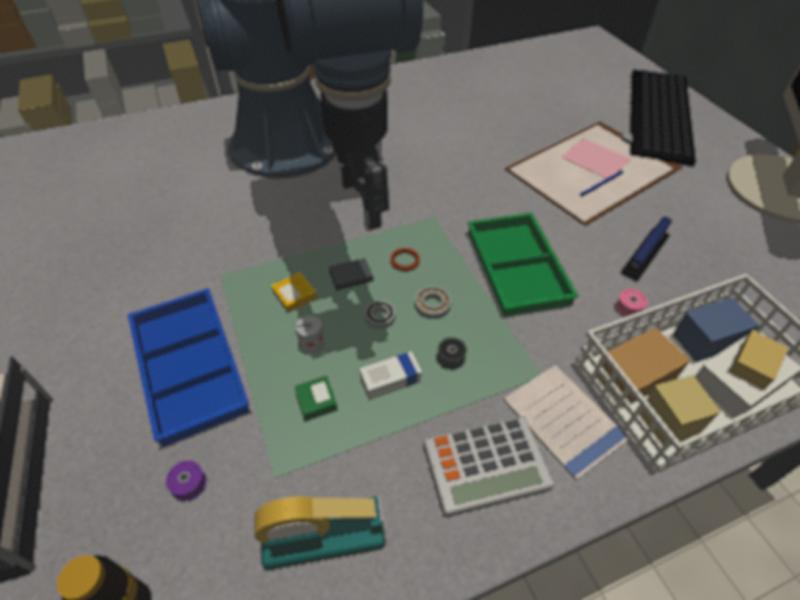

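View pics/side0b.png

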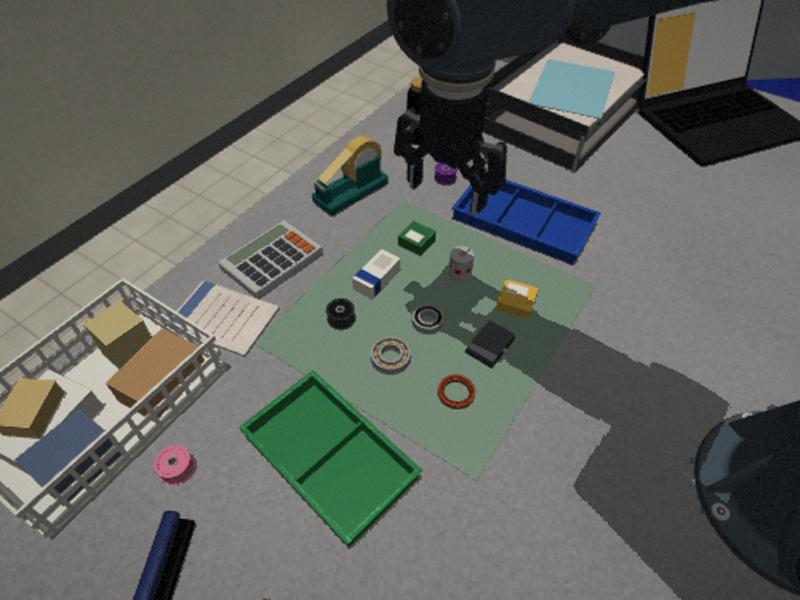

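View pics/wrist0b.png

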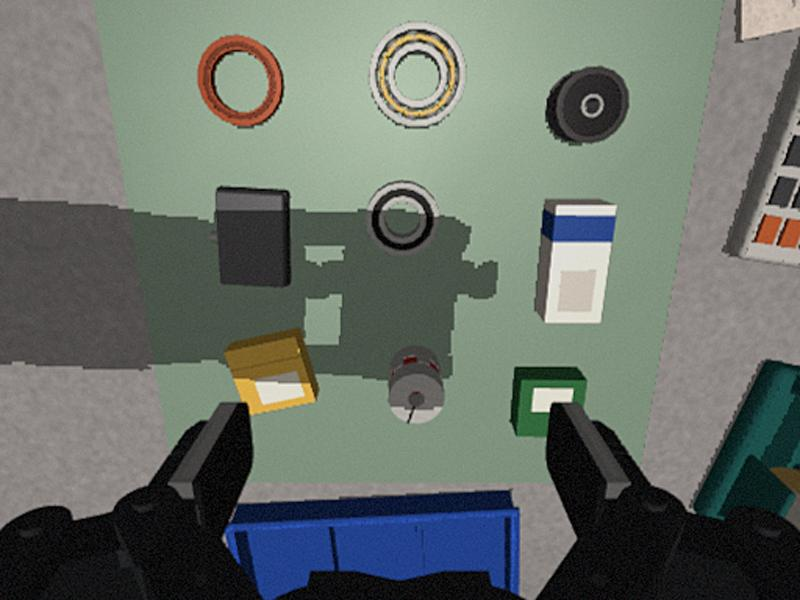

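```bash
cat >> h.py <<'E'
def matmask(img):
    f=cv2.GaussianBlur(img,(3,3),0).astype(float)+1; c=f/f.sum(2,keepdims=True)
    return c
def blob(mask,roi):
    x0,y0,x1,y1=roi; m=np.zeros_like(mask);m[y0:y1,x0:x1]=mask[y0:y1,x0:x1]
    m=cv2.morphologyEx(m,cv2.MORPH_OPEN,np.ones((3,3),np.uint8))
    cs,_=cv2.findContours(m,cv2.RETR_EXTERNAL,cv2.CHAIN_APPROX_NONE)
    return max(cs,key=cv2.contourArea)[:,0,:]
def locate(d,cnt,z,size,circle=False,ang=None):
    P=np.array([ray(d,u,v,z)[:2] for u,v in cv2.convexHull(cnt)[:,0,:]]);cam=np.array(d['extrinsics'])[:2,3]
    rect=cv2.minAreaRect((P*1000).astype(np.float32))
    if circle:
        e=P.mean(0)-cam; a=np.arctan2(e[1],e[0])
    else:
        a=np.deg2rad(rect[2]) if ang is None else ang
        if ang is None and (rect[1][0]-rect[1][1])*(size[0]-size[1])<0: a+=np.pi/2
    a=(a+np.pi/2)%np.pi-np.pi/2 if not circle else a
    A=np.array([[np.cos(a),np.sin(a)],[-np.sin(a),np.cos(a)]]);Q=P@A.T;q=A@cam;c=np.zeros(2)
    for i in range(2):
        lo,hi=Q[:,i].min(),Q[:,i].max();L=size[i]
        if q[i]<lo: c[i]=hi-L/2
        elif q[i]>hi: c[i]=lo+L/2
        else: c[i]=(lo+hi)/2
    return np.round(A.T@c,4),round(np.rad2deg(a),1),np.round(np.ptp(Q,axis=0),4)
E
python3 - <<'E'
from h import *
import pickle
D=pickle.load(open('d0.pkl','rb'))
d=D['wrist'];img=d['img'];c=matmask(img)
ov=img.copy()
ref=c[20,380];print('mat',ref,c[200,250],c[160,120])
m=(np.linalg.norm(c-ref,axis=2)>0.035).astype(np.uint8)
s=1.5625
R={'sealed':((350,170,455,265),.015,(.052,.052),1),'pulley':((530,55,645,155),.026,(.046,.046),1),
'coupling':((375,335,460,435),.05,(.04,.04),1),'yellow':((215,320,330,420),.02,(.056,.056),0),
'long':((520,190,630,335),.03,(.04,.084),0),'openb':((355,15,480,140),.016,(.062,.062),1),'seal':((185,25,295,140),.009,(.055,.055),1),
'greenc':((505,355,600,445),.024,(.05,.05),0),'pad':((200,175,300,300),.017,(.05,.07),0)}
for k,(roi,z,sz,ci) in R.items():
    b=blob(m,[int(r/s) for r in roi]);print(k,*locate(d,b,z,sz,ci));cv2.drawContours(ov,[b.reshape(-1,1,2)],-1,(255,0,255),1)
cv2.imwrite('pics/ov.png',cv2.resize(ov[:,:,::-1],(800,600)))
for n in ['scene','side']:
    d=D[n];h=cv2.cvtColor(d['img'],cv2.COLOR_RGB2HSV)
    rois={'scene':{'blue':(120,280,255,450),'green':(460,205,585,320)},'side':{'blue':(445,170,610,270),'green':(235,365,430,550)}}[n]
    for t,(lo,hi,sz) in {'blue':(108,126,(.238,.124)),'green':(55,75,(.212,.124))}.items():
        mm=((h[...,0]>=lo)&(h[...,0]<=hi)&(h[...,1]>150)).astype(np.uint8)
        b=blob(mm,[int(r/s) for r in rois[t]]);print(n,t,*locate(d,b,.028,sz))
E
```

```text
mat [0.32229581 0.36203091 0.31567329] [0.31896552 0.36637931 0.31465517] [0.31932773 0.3697479  0.31092437]
sealed [0.558  0.0456] -74.5 [0.0234 0.0159]
pulley [0.6677 0.0946] 5.1 [0.0479 0.0419]
coupling [ 0.5625 -0.0745] -84.2 [0.0243 0.0258]
yellow [ 0.4408 -0.102 ] 13.2 [0.0728 0.0645]
long [ 0.673 -0.002] -0.1 [0.0494 0.0789]
openb [0.5583 0.1079] 66.2 [0.0513 0.0496]
seal [0.4451 0.1097] 166.0 [0.0561 0.0553]
greenc [ 0.665  -0.1287] 89.4 [0.0654 0.0556]
pad [0.4461 0.0095] -3.4 [0.0501 0.0671]
scene blue [ 0.5301 -0.2895] 3.8 [0.2477 0.1267]
scene green [0.5395 0.2876] -9.2 [0.2134 0.1268]
side blue [ 0.5331 -0.2936] 3.5 [0.2446 0.1537]
side green [0.5298 0.2652] 34.2 [0.0312 0.0224]
```

View pics/ov.png

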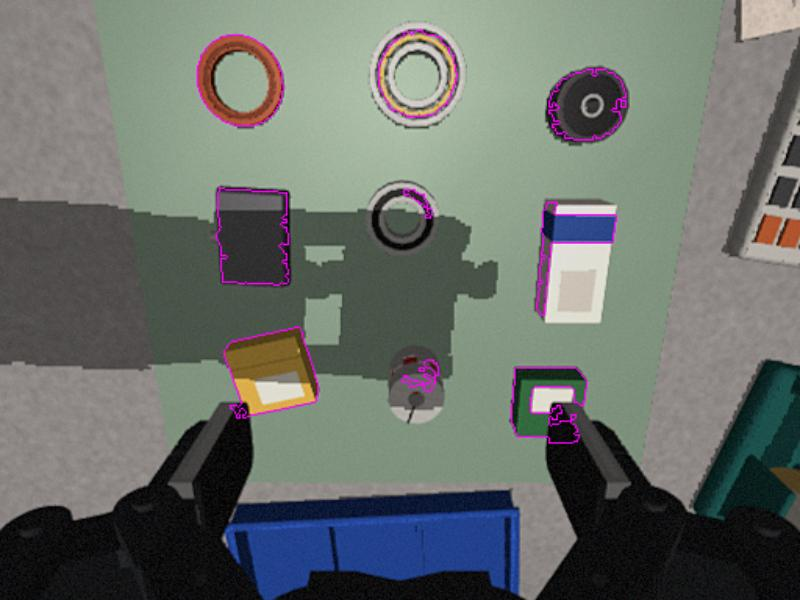

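```bash
python3 - <<'E'
from h import *
import pickle
D=pickle.load(open('d0.pkl','rb'))
s=1.5625
f=lambda n,u,v,z:np.round(ray(D[n],u/s,v/s,z)[:2],4)
print('sealed',f('wrist',402.5,216,.015),f('wrist',367,216,.015),f('wrist',438,216,.015))
print('coup',f('wrist',416,397,.05),f('wrist',388,397,.05),f('wrist',444,397,.05),f('wrist',416,424,.05))
print('long',[f('wrist',u,v,.03) for u,v in[(545,322),(602,322),(616,208),(551,213)]])
print('greentray side',[f('side',u,v,.028) for u,v in[(241,430),(313,373),(420,470),(349,540)]])
print('greentray scene',[f('scene',u,v,.028) for u,v in[(468,220),(532,214),(575,293),(503,310)]])
print('blue scene',[f('scene',u,v,.028) for u,v in[(129,315),(208,290),(247,407),(160,437)]])
print('blue side',[f('side',u,v,.028) for u,v in[(454,211),(499,178),(599,213),(575,258)]])
print('two-view coupling', f('scene',308,323,.05),f('side',461,252,.05),'yellow',f('scene',294,289,.02),'pulley',f('side',341,306,.026),f('scene',452,347,.026))
E
```

```text
sealed [0.5514 0.0229] [0.5268 0.0229] [0.576  0.0229]
coup [ 0.5609 -0.0988] [ 0.5412 -0.0988] [ 0.5806 -0.0988] [ 0.5611 -0.1207]
long [array([ 0.6527, -0.05  ]), array([ 0.6931, -0.05  ]), array([0.6922, 0.0307]), array([0.6496, 0.0274])]
greentray side [array([0.6484, 0.336 ]), array([0.6265, 0.2107]), array([0.4179, 0.2484]), array([0.4407, 0.3697])]
greentray scene [array([0.4159, 0.2512]), array([0.4464, 0.3735]), array([0.6477, 0.3347]), array([0.6343, 0.204 ])]
blue scene [array([ 0.4168, -0.3579]), array([ 0.4102, -0.2324]), array([ 0.6527, -0.2185]), array([ 0.6535, -0.3364])]
blue side [array([ 0.6381, -0.2128]), array([ 0.6149, -0.3478]), array([ 0.4133, -0.3609]), array([ 0.4039, -0.2255])]
two-view coupling [ 0.5579 -0.0998] [ 0.564  -0.1065] yellow [ 0.4546 -0.0984] pulley [0.6716 0.086 ] [0.668  0.0953]
```

Call:
step_arm:
  rows:
    - {"x": 0.023,"y": 0.0015,"z": 0.04,"roll": -0.1428,"hand": 1}
    - {"z": 0.04,"roll": -0.1428}
    - {"roll": -0.1428}
    - {"roll": -0.1428}
    - {"roll": -0.1428}
  squeeze: 40

```text
invalid input at $.rows[1]: expected keys x, y, z, roll, hand
```

Call:
step_arm:
  rows:
    - {"roll": -0.1428}
    - {"roll": -0.1428}
    - {"roll": -0.1428}
    - {"roll": -0.1428}
    - {"roll": -0.1428}

```text
invalid input at $.rows[0]: expected keys x, y, z, roll, hand
```

Call:
step_arm:
  rows:
    - {"roll": -0.1428}
    - {"roll": 0}
    - {"roll": 0}

```text
invalid input at $.rows[0]: expected keys x, y, z, roll, hand
```

```bash
python3 - <<'E'
from h import *
d=snap('wrist','w1.png');s=env.get_state();print(s['tcp_pos'],s['ee_rot'],s['joints'])
cv2.imwrite('pics/w1b.png',cv2.resize(d['img'][:,:,::-1],(800,600),interpolation=cv2.INTER_CUBIC))
import pickle;pickle.dump(d,open('w1.pkl','wb'))
print(proj(d,[.5514,.0229,.015])*1.5625)
E
```

```text
[5.49932701e-01 2.72107893e-05 4.04362792e-01] [-2.22105226e+00 -2.22113325e+00  7.30190358e-04] [-8.46011550e-02  3.51053587e-01  1.65214955e+00 -4.12039246e-05
  1.13906618e+00 -8.46203689e-02]
[402.36915947 215.9593326 ]
```

View pics/w1b.png

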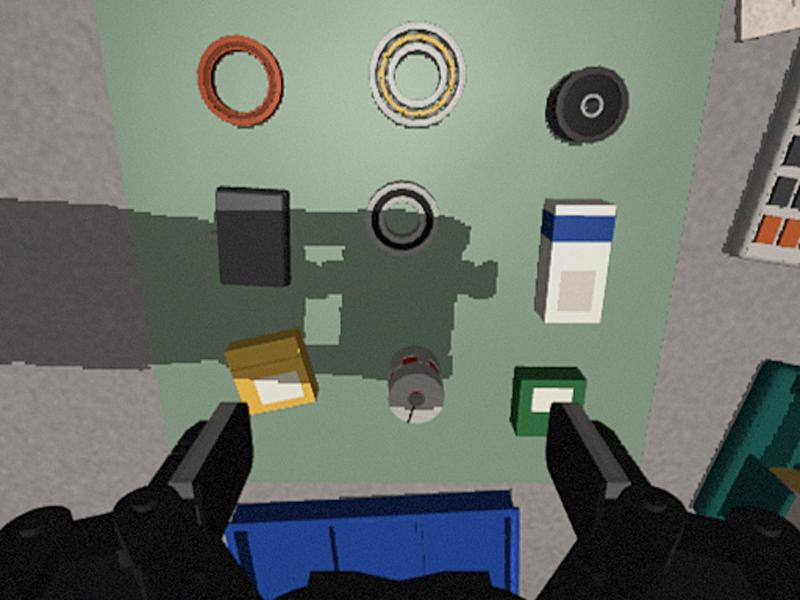

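The rows were refused because every key is required, so the picture still shows the start view (bearing at about 402,216). I'll send the moves again with full rows.

Call:
step_arm:
  rows:
    - {"x": 0.023,"y": 0.0015,"z": 0.04,"roll": -0.1428,"hand": 1}
    - {"x": 0,"y": 0,"z": 0.04,"roll": -0.1428,"hand": 1}
    - {"x": 0,"y": 0,"z": 0,"roll": -0.1428,"hand": 1}
    - {"x": 0,"y": 0,"z": 0,"roll": -0.1428,"hand": 1}
    - {"x": 0,"y": 0,"z": 0,"roll": -0.1428,"hand": 1}
  squeeze: 40

```text
clock: 0.7
tcp_pos: [0.5515, 0.0231, 0.3242]
ee_rot: [-1.296, -2.861, 0.001]
contact_force: [0.8, -0.6, 0.7]
grip_width: 0.999
grip_force: 0.0
```

Call:
step_arm:
  rows:
    - {"x": 0,"y": 0,"z": 0,"roll": -0.1428,"hand": 1}
    - {"x": 0,"y": 0,"z": 0,"roll": -0.1428,"hand": 1}
    - {"x": 0,"y": 0,"z": 0,"roll": -0.1428,"hand": 1}
    - {"x": 0,"y": 0,"z": 0,"roll": -0.1428,"hand": 1}
    - {"x": 0,"y": 0,"z": 0,"roll": -0.1428,"hand": 1}

```text
clock: 1.2
tcp_pos: [0.5515, 0.023, 0.3246]
ee_rot: [-0.215, -3.134, 0.0]
contact_force: [-0.3, 0.3, -0.9]
grip_width: 1.004
grip_force: 0.0
```

Call:
step_arm:
  rows:
    - {"x": 0,"y": 0,"z": 0,"roll": -0.1428,"hand": 1}
    - {"x": 0,"y": 0,"z": 0,"roll": 0,"hand": 1}
    - {"x": 0,"y": 0,"z": 0,"roll": 0,"hand": 1}

```text
clock: 1.5
tcp_pos: [0.5515, 0.023, 0.3246]
ee_rot: [-0.007, -3.141, -0.0]
contact_force: [0.7, 0.4, 0.2]
grip_width: 1.0
grip_force: 0.0
```

```bash
python3 - <<'E'
from h import *
d=snap('wrist','w2.png');s=env.get_state();print(s['tcp_pos'],s['ee_rot'],s['joints'])
cv2.imwrite('pics/w2b.png',cv2.resize(d['img'][:,:,::-1],(800,600),interpolation=cv2.INTER_CUBIC))
import pickle;pickle.dump(d,open('w2.pkl','wb'))
print(proj(d,[.5514,.0229,.015])*1.5625)
E
```

```text
[0.5514649  0.02302654 0.32461832] [-6.16766845e-03 -3.14142580e+00 -1.86100410e-06] [-4.26155746e-02  4.50274154e-01  1.72205941e+00 -6.49002137e-06
  9.69419810e-01 -1.60948157e+00]
[397.61933273 281.06957133]
```

View pics/w2b.png

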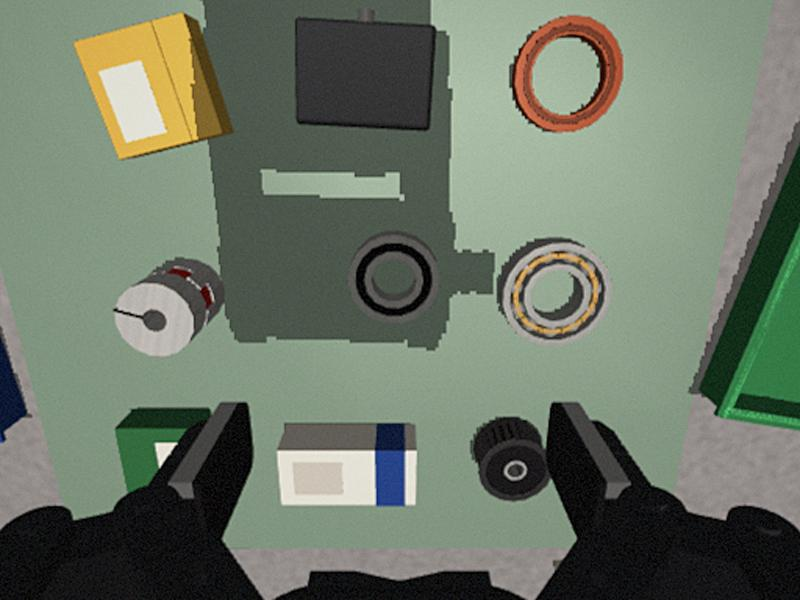

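Bearing top-face centre is at (395,279), 2–3 px from the prediction. The coupling top is at (155,319) and the pulley top at (515,470).

```bash
python3 - <<'E'
from h import *
import pickle
d=pickle.load(open('w2.pkl','rb'));s=1.5625
f=lambda u,v,z:np.round(ray(d,u/s,v/s,z)[:2],4)
print('sealed',f(395,279,.015),'coup',f(155,319,.05),'pulley',f(515,471,.026))
print('yellow',[f(u,v,.02) for u,v in[(75,42),(152,22),(185,13),(232,131),(194,140),(118,159)]])
print('long',[f(u,v,.03) for u,v in[(278,449),(416,449),(416,505),(280,505)]])
E
```

```text
sealed [0.5502 0.0214] coup [ 0.5602 -0.0992] pulley [0.6704 0.0945]
yellow [array([ 0.4301, -0.1303]), array([ 0.4218, -0.0922]), array([ 0.4181, -0.0761]), array([ 0.4708, -0.0598]), array([ 0.4751, -0.0795]), array([ 0.4841, -0.1195])]
long [array([ 0.6511, -0.049 ]), array([0.6515, 0.0333]), array([0.6923, 0.0336]), array([ 0.692, -0.051])]
```

Call:
step_arm:
  rows:
    - {"x": 0,"y": -0.001,"z": 0.05,"roll": 0,"hand": 1}
    - {"x": 0,"y": 0,"z": 0.05,"roll": 0,"hand": 1}
    - {"x": 0,"y": 0,"z": 0.03,"roll": 0,"hand": 1}
    - {"x": 0,"y": 0,"z": 0.0165,"roll": 0,"hand": 1}
    - {"x": 0,"y": 0,"z": 0,"roll": 0,"hand": 1}

```text
clock: 2.05
tcp_pos: [0.5508, 0.022, 0.176]
ee_rot: [-0.004, -3.137, -0.0]
contact_force: [0.3, 0.1, 0.4]
grip_width: 0.998
grip_force: 0.0
```

Call:
step_arm:
  rows:
    - {"x": 0,"y": 0,"z": 0,"roll": 0,"hand": -1}
    - {"x": 0,"y": 0,"z": 0,"roll": 0,"hand": -1}
    - {"x": 0,"y": 0,"z": 0,"roll": 0,"hand": -1}
    - {"x": 0,"y": 0,"z": 0,"roll": 0,"hand": -1}
    - {"x": 0,"y": 0,"z": 0,"roll": 0,"hand": -1}

```text
clock: 2.55
tcp_pos: [0.5519, 0.022, 0.18]
ee_rot: [0.001, 3.139, -0.0]
contact_force: [-1.9, -0.7, 9.0]
grip_width: 0.577
grip_force: 39.8
```

Call:
step_arm:
  rows:
    - {"x": 0,"y": 0,"z": -0.03,"roll": 0,"hand": -1}
    - {"x": 0,"y": 0,"z": -0.05,"roll": 0,"hand": -1}
    - {"x": 0,"y": 0,"z": -0.044,"roll": 0,"hand": -1}
    - {"x": 0,"y": 0,"z": 0,"roll": 0,"hand": -1}

```text
clock: 2.95
tcp_pos: [0.5527, 0.022, 0.3087]
ee_rot: [0.001, 3.131, -0.001]
contact_force: [1.3, 0.3, -1.2]
grip_width: 0.579
grip_force: 42.3
```

Call:
step_arm:
  rows:
    - {"x": -0.01,"y": -0.04,"z": 0,"roll": 0,"hand": -1}
    - {"x": -0.01,"y": -0.045,"z": 0,"roll": 0,"hand": -1}
    - {"x": -0.01,"y": -0.045,"z": 0,"roll": 0,"hand": -1}
    - {"x": -0.01,"y": -0.045,"z": 0,"roll": 0,"hand": -1}
    - {"x": -0.01,"y": -0.045,"z": 0,"roll": 0,"hand": -1}

```text
clock: 3.45
tcp_pos: [0.6014, -0.1998, 0.3021]
ee_rot: [0.001, 3.142, 0.0]
contact_force: [0.9, 0.6, -1.5]
grip_width: 0.58
grip_force: 42.3
```

Call:
step_arm:
  rows:
    - {"x": -0.009,"y": -0.045,"z": 0,"roll": 0,"hand": -1}
    - {"x": 0,"y": -0.041,"z": 0,"roll": 0,"hand": -1}
    - {"x": 0,"y": 0,"z": 0,"roll": 0,"hand": -1}
    - {"x": 0,"y": 0,"z": 0,"roll": 0,"hand": -1}

```text
clock: 3.85
tcp_pos: [0.6101, -0.2845, 0.3016]
ee_rot: [-0.003, -3.141, -0.001]
contact_force: [-0.3, 0.6, -1.4]
grip_width: 0.578
grip_force: 42.3
```

```bash
python3 - <<'E'
from h import *
d=snap('wrist','w3.png');s=env.get_state();print(s['tcp_pos'],s['ee_rot'],s['joints'])
cv2.imwrite('pics/w3b.png',cv2.resize(d['img'][:,:,::-1],(800,600),interpolation=cv2.INTER_CUBIC))
import pickle;pickle.dump(d,open('w3.pkl','wb'))
E
```

```text
[ 0.61026859 -0.28351523  0.30175706] [-6.85337449e-04 -3.14088501e+00 -1.09478075e-03] [-5.04102336e-01  6.79043075e-01  1.38911528e+00  3.05848129e-04
  1.07439036e+00 -2.07460806e+00]
```

View pics/w3b.png

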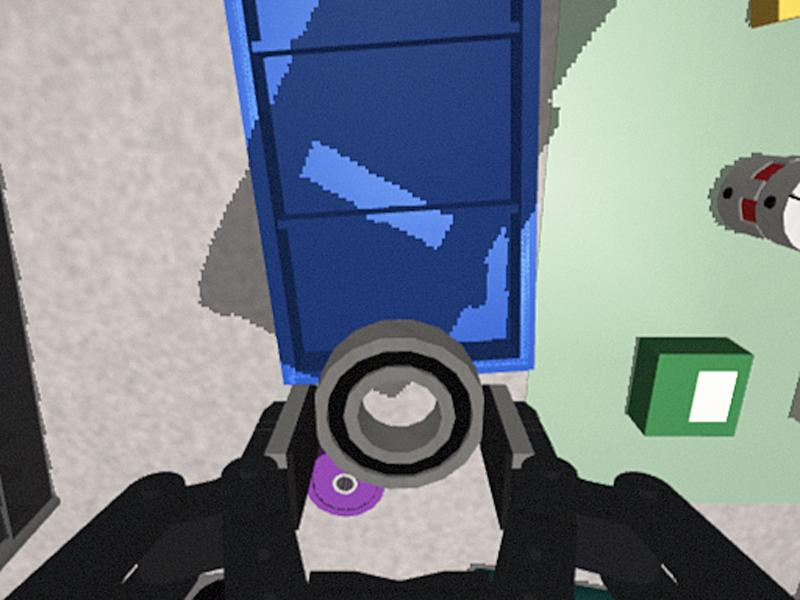

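Bearing is held level between the pads at (400,405). The near compartment's walls are at about (278,217), (517,205), (533,370) and (283,383).

```bash
python3 - <<'E'
from h import *
import pickle
d=pickle.load(open('w3.pkl','rb'));s=1.5625
f=lambda u,v,z:np.round(ray(d,u/s,v/s,z)[:2],4)
print('cross1',f(276,218,.022),f(517,206,.022),'cross2',f(258,52,.022),f(520,36,.022))
print('rim outer corners',f(283,383,.028),f(534,370,.028),'rim edges',f(240,100,.028),f(541,60,.028))
E
```

```text
cross1 [ 0.569  -0.3428] [ 0.5635 -0.2272] cross2 [ 0.4965 -0.3449] [ 0.4904 -0.2312]
rim outer corners [ 0.6546 -0.3445] [ 0.6474 -0.2137] rim edges [ 0.5162 -0.353 ] [ 0.5006 -0.2228]
```

Call:
step_arm:
  rows:
    - {"x": 0,"y": 0,"z": 0.045,"roll": 0,"hand": -1}
    - {"x": 0,"y": 0,"z": 0.04,"roll": 0,"hand": -1}
    - {"x": 0,"y": 0,"z": 0.02,"roll": 0,"hand": -1}
    - {"x": 0,"y": 0,"z": 0.011,"roll": 0,"hand": -1}
    - {"x": 0,"y": 0,"z": 0,"roll": 0,"hand": -1}

```text
clock: 4.4
tcp_pos: [0.6105, -0.2829, 0.1854]
ee_rot: [0.002, -3.14, -0.001]
contact_force: [-0.2, -0.2, -0.4]
grip_width: 0.58
grip_force: 42.3
```

Call:
step_arm:
  rows:
    - {"x": 0,"y": 0,"z": 0,"roll": 0,"hand": -1}
    - {"x": 0,"y": 0,"z": 0,"roll": 0,"hand": -1}

```text
clock: 4.6
tcp_pos: [0.611, -0.2839, 0.1879]
ee_rot: [-0.0, 3.14, -0.002]
contact_force: [-0.0, -0.2, -1.3]
grip_width: 0.581
grip_force: 42.3
```

Call:
step_arm:
  rows:
    - {"x": 0,"y": 0,"z": 0.003,"roll": 0,"hand": -1}
    - {"x": 0,"y": 0,"z": 0,"roll": 0,"hand": -1}
    - {"x": 0,"y": 0,"z": 0,"roll": 0,"hand": -1}

```text
clock: 4.9
tcp_pos: [0.6105, -0.284, 0.1834]
ee_rot: [0.0, 3.141, -0.0]
contact_force: [-0.1, -0.2, -1.1]
grip_width: 0.578
grip_force: 42.3
```

Call:
step_arm:
  rows:
    - {"x": 0,"y": 0,"z": 0.0015,"roll": 0,"hand": -1}
    - {"x": 0,"y": 0,"z": 0,"roll": 0,"hand": -1}
    - {"x": 0,"y": 0,"z": 0,"roll": 0,"hand": -1}

```text
clock: 5.2
tcp_pos: [0.6106, -0.2841, 0.183]
ee_rot: [-0.0, 3.141, -0.0]
contact_force: [-5.0, 2.1, 11.4]
grip_width: 0.58
grip_force: 43.6
```

Call:
step_arm:
  rows:
    - {"x": 0,"y": 0,"z": 0,"roll": 0,"hand": 0.4}
    - {"x": 0,"y": 0,"z": 0,"roll": 0,"hand": 0.5}
    - {"x": 0,"y": 0,"z": 0,"roll": 0,"hand": 0.5}
    - {"x": 0,"y": 0,"z": 0,"roll": 0,"hand": 0.5}

```text
clock: 5.6
tcp_pos: [0.6105, -0.284, 0.1815]
ee_rot: [0.0, -3.141, -0.0]
contact_force: [0.8, 0.1, -1.0]
grip_width: 0.747
grip_force: 0.0
```

Call:
step_arm:
  rows:
    - {"x": 0,"y": 0,"z": -0.03,"roll": 0,"hand": 0.5}
    - {"x": 0,"y": 0,"z": -0.045,"roll": 0,"hand": 0.5}
    - {"x": 0,"y": 0,"z": -0.045,"roll": 0,"hand": 1}
    - {"x": 0.0105,"y": 0.035,"z": 0,"roll": 0,"hand": 1}
    - {"x": 0.01,"y": 0.045,"z": 0,"roll": 0,"hand": 1}

```text
clock: 6.1
tcp_pos: [0.5896, -0.2043, 0.3031]
ee_rot: [0.004, 3.139, -0.002]
contact_force: [0.6, 0.7, -1.4]
grip_width: 1.005
grip_force: 0.0
```

Call:
step_arm:
  rows:
    - {"x": 0.015,"y": 0.045,"z": 0,"roll": 0,"hand": 1}
    - {"x": 0.015,"y": 0.045,"z": 0,"roll": 0,"hand": 1}
    - {"x": 0,"y": 0.015,"z": 0,"roll": 0,"hand": 1}
    - {"x": 0,"y": 0,"z": 0,"roll": 0,"hand": 1}
    - {"x": 0,"y": 0,"z": 0,"roll": 0,"hand": 1}

```text
clock: 6.6
tcp_pos: [0.5604, -0.0995, 0.3019]
ee_rot: [-0.001, 3.141, -0.001]
contact_force: [-0.6, -0.2, 0.1]
grip_width: 0.999
grip_force: 0.0
```

```bash
python3 - <<'E'
from h import *
d=snap('wrist','w4.png');e=snap('side','s4.png');s=env.get_state();print(s['tcp_pos'],s['ee_rot'],s['joints'])
a=cv2.resize(d['img'],(480,360));b=cv2.resize(e['img'][60:260,150:400],(320,256))
o=np.zeros((360,800,3),np.uint8);o[:,:480]=a;o[:256,480:]=b
cv2.imwrite('pics/w4b.png',o[:,:,::-1])
import pickle;pickle.dump(d,open('w4.pkl','wb'))
print(proj(d,[.56,-.099,.05])*480/512)
E
```

```text
[ 0.56035533 -0.10014785  0.30164516] [ 1.68775787e-03  3.14122118e+00 -4.09621913e-04] [-2.58609220e-01  5.09456258e-01  1.69182002e+00 -1.95027832e-04
  9.39891114e-01 -1.82821595e+00]
[239.31833308 189.889301  ]
```

View pics/w4b.png

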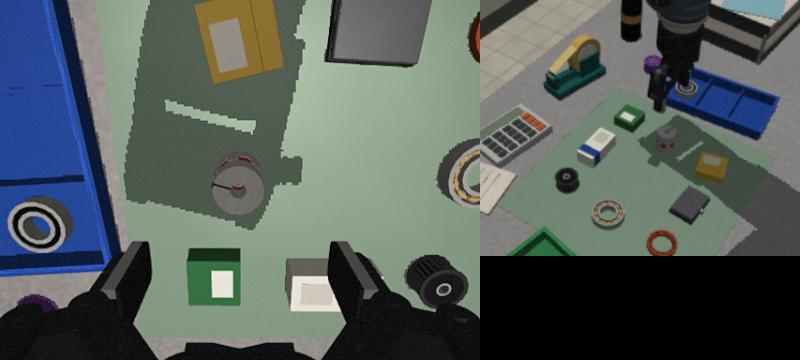

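Bearing lies flat in its compartment. The coupling top at (238,189) matches the estimate, so I'm grasping it.

Call:
step_arm:
  rows:
    - {"x": 0,"y": 0.001,"z": 0.045,"roll": 0,"hand": 1}
    - {"x": 0,"y": 0,"z": 0.045,"roll": 0,"hand": 1}
    - {"x": 0,"y": 0,"z": 0.0245,"roll": 0,"hand": 1}
    - {"x": 0,"y": 0,"z": 0,"roll": 0,"hand": 1}

```text
clock: 7.1
tcp_pos: [0.559, -0.0988, 0.1839]
ee_rot: [-0.002, -3.136, -0.002]
contact_force: [-0.3, -0.5, 0.2]
grip_width: 1.001
grip_force: 0.0
```

Call:
step_arm:
  rows:
    - {"x": 0,"y": 0,"z": 0,"roll": 0,"hand": -1}
    - {"x": 0,"y": 0,"z": 0,"roll": 0,"hand": -1}
    - {"x": 0,"y": 0,"z": 0,"roll": 0,"hand": -1}
    - {"x": 0,"y": 0,"z": 0,"roll": 0,"hand": -1}
    - {"x": 0,"y": 0,"z": 0,"roll": 0,"hand": -1}

```text
clock: 7.6
tcp_pos: [0.5605, -0.0982, 0.1889]
ee_rot: [-0.0, 3.139, -0.001]
contact_force: [-1.3, -0.6, 7.0]
grip_width: 0.458
grip_force: 39.6
```

Call:
step_arm:
  rows:
    - {"x": 0,"y": 0,"z": 0,"roll": 0,"hand": -1}
    - {"x": 0,"y": 0,"z": 0,"roll": 0,"hand": -1}

```text
clock: 7.8
tcp_pos: [0.5605, -0.0982, 0.1889]
ee_rot: [-0.0, 3.139, -0.001]
contact_force: [-1.9, -1.0, 7.6]
grip_width: 0.456
grip_force: 39.6
```

Call:
step_arm:
  rows:
    - {"x": 0,"y": 0,"z": -0.03,"roll": 0,"hand": -1}
    - {"x": 0,"y": 0,"z": -0.045,"roll": 0,"hand": -1}
    - {"x": 0,"y": 0,"z": -0.045,"roll": 0,"hand": -1}
    - {"x": 0.004,"y": -0.03,"z": 0,"roll": 0,"hand": -1}
    - {"x": 0.005,"y": -0.04,"z": 0,"roll": 0,"hand": -1}

```text
clock: 8.3
tcp_pos: [0.5512, -0.1676, 0.3098]
ee_rot: [-0.004, 3.138, -0.002]
contact_force: [0.9, -1.1, -1.8]
grip_width: 0.457
grip_force: 40.8
```

Call:
step_arm:
  rows:
    - {"x": 0.01,"y": -0.04,"z": 0,"roll": 0,"hand": -1}
    - {"x": 0.01,"y": -0.04,"z": 0,"roll": 0,"hand": -1}
    - {"x": 0,"y": -0.04,"z": 0,"roll": 0,"hand": -1}
    - {"x": 0,"y": 0,"z": 0,"roll": 0,"hand": -1}
    - {"x": 0,"y": 0,"z": 0,"roll": 0,"hand": -1}

```text
clock: 8.8
tcp_pos: [0.5307, -0.2885, 0.3077]
ee_rot: [0.002, 3.141, -0.0]
contact_force: [-0.0, 0.3, -0.6]
grip_width: 0.455
grip_force: 40.9
```

Call:
step_arm:
  rows:
    - {"x": 0,"y": 0,"z": 0.045,"roll": 0,"hand": -1}
    - {"x": 0,"y": 0,"z": 0.04,"roll": 0,"hand": -1}
    - {"x": 0,"y": 0,"z": 0.02,"roll": 0,"hand": -1}
    - {"x": 0,"y": 0,"z": 0,"roll": 0,"hand": -1}
    - {"x": 0,"y": 0,"z": 0,"roll": 0,"hand": -1}

```text
clock: 9.3
tcp_pos: [0.5315, -0.2873, 0.2032]
ee_rot: [-0.002, 3.141, -0.0]
contact_force: [0.3, 0.3, -0.5]
grip_width: 0.455
grip_force: 40.9
```

Call:
step_arm:
  rows:
    - {"x": 0,"y": 0,"z": 0.009,"roll": 0,"hand": -1}
    - {"x": 0,"y": 0,"z": 0,"roll": 0,"hand": -1}
    - {"x": 0,"y": 0,"z": 0,"roll": 0,"hand": -1}

```text
clock: 9.6
tcp_pos: [0.5311, -0.288, 0.1937]
ee_rot: [-0.0, 3.141, -0.001]
contact_force: [-0.5, -1.0, -1.3]
grip_width: 0.458
grip_force: 40.9
```

Call:
step_arm:
  rows:
    - {"x": 0,"y": 0,"z": 0.0015,"roll": 0,"hand": -1}
    - {"x": 0,"y": 0,"z": 0,"roll": 0,"hand": -1}
    - {"x": 0,"y": 0,"z": 0,"roll": 0,"hand": -1}

```text
clock: 9.9
tcp_pos: [0.5311, -0.2881, 0.192]
ee_rot: [0.0, 3.141, -0.0]
contact_force: [-0.1, 0.4, 0.4]
grip_width: 0.456
grip_force: 40.9
```

Call:
step_arm:
  rows:
    - {"x": 0,"y": 0,"z": 0.001,"roll": 0,"hand": -1}
    - {"x": 0,"y": 0,"z": 0,"roll": 0,"hand": -1}
    - {"x": 0,"y": 0,"z": 0,"roll": 0,"hand": 0.2}
    - {"x": 0,"y": 0,"z": 0,"roll": 0,"hand": 0.4}
    - {"x": 0,"y": 0,"z": 0,"roll": 0,"hand": 0.4}

```text
clock: 10.4
tcp_pos: [0.531, -0.288, 0.1906]
ee_rot: [-0.0, -3.142, -0.0]
contact_force: [0.8, -0.4, 0.0]
grip_width: 0.7
grip_force: 0.0
```

Call:
step_arm:
  rows:
    - {"x": 0,"y": 0,"z": 0,"roll": 0,"hand": 0.4}
    - {"x": 0,"y": 0,"z": -0.02,"roll": 0,"hand": 0.4}
    - {"x": 0,"y": 0,"z": -0.04,"roll": 0,"hand": 0.4}
    - {"x": 0,"y": 0,"z": -0.045,"roll": 0,"hand": 1}
    - {"x": 0,"y": 0,"z": -0.015,"roll": 0,"hand": 1}

```text
clock: 10.9
tcp_pos: [0.5316, -0.2883, 0.315]
ee_rot: [-0.0, 3.137, -0.005]
contact_force: [-0.2, -0.5, 0.6]
grip_width: 0.995
grip_force: 0.0
```

Call:
step_arm:
  rows:
    - {"x": 0.015,"y": 0.035,"z": 0,"roll": 0,"hand": 1}
    - {"x": 0.015,"y": 0.04,"z": 0,"roll": 0,"hand": 1}
    - {"x": 0.015,"y": 0.04,"z": 0,"roll": 0,"hand": 1}
    - {"x": 0.017,"y": 0.04,"z": 0,"roll": 0,"hand": 1}
    - {"x": 0.017,"y": 0.035,"z": 0,"roll": 0,"hand": 1}

```text
clock: 11.4
tcp_pos: [0.4509, -0.0963, 0.3103]
ee_rot: [0.0, -3.141, -0.001]
contact_force: [0.3, -0.2, -0.4]
grip_width: 0.999
grip_force: 0.0
```

Call:
step_arm:
  rows:
    - {"x": 0,"y": 0,"z": 0,"roll": 0,"hand": 1}
    - {"x": 0,"y": 0,"z": 0,"roll": 0,"hand": 1}

```text
clock: 11.6
tcp_pos: [0.452, -0.0976, 0.3106]
ee_rot: [-0.002, 3.142, -0.0]
contact_force: [-0.3, -0.0, 1.5]
grip_width: 0.998
grip_force: 0.0
```

```bash
python3 - <<'E'
from h import *
d=snap('wrist','w5.png');e=snap('side','s5.png');s=env.get_state();print(s['tcp_pos'],s['ee_rot'],s['joints'])
a=cv2.resize(d['img'],(512,384));b=cv2.resize(e['img'][90:190,260:400],(280,200))
o=np.zeros((384,792,3),np.uint8);o[:,:512]=a;o[:200,512:]=b
cv2.imwrite('pics/w5b.png',o[:,:,::-1])
import pickle;pickle.dump(d,open('w5.pkl','wb'))
E
```

```text
[ 0.45241277 -0.09852932  0.31063144] [ 4.80906576e-04  3.14122721e+00 -3.52000350e-04] [-3.15015734e-01  3.27830128e-01  1.95847623e+00 -1.32464913e-04
  8.54869466e-01 -1.88541895e+00]
```

View pics/w5b.png

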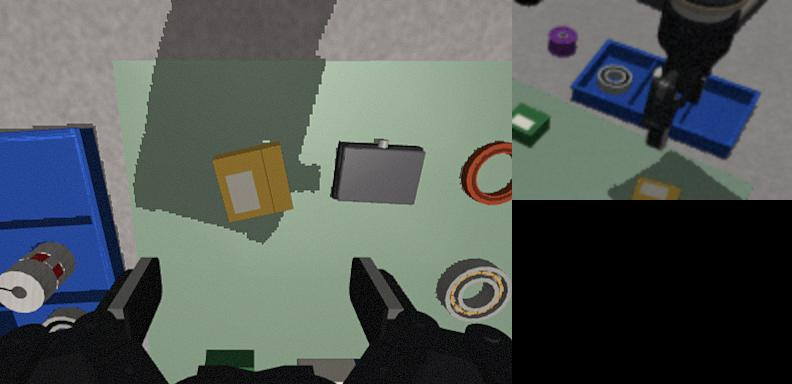

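Coupling stands upright in the middle compartment. Yellow carton's near-edge corners are at (231,222) and (293,208), its far top edge runs from about (214,164) to (283,149).

```bash
python3 - <<'E'
from h import *
import pickle
d=pickle.load(open('w5.pkl','rb'))
P=[ray(d,u,v,.02)[:2] for u,v in[(231,222),(293,208),(279,150),(215,164)]]
print(np.round(P,4),np.mean(P,0))
for i in range(4):
    e=P[(i+1)%4]-P[i];print(np.linalg.norm(e),np.rad2deg(np.arctan2(e[1],e[0])))
b=blob((np.array((cv2.cvtColor(d['img'],cv2.COLOR_RGB2HSV)[...,1]>110)&(cv2.cvtColor(d['img'],cv2.COLOR_RGB2HSV)[...,0]<35))).astype(np.uint8),(195,130,310,235))
print(locate(d,b,.02,(.056,.056)))
E
```

```text
[[ 0.4839 -0.1177]
 [ 0.471  -0.0653]
 [ 0.4215 -0.0782]
 [ 0.433  -0.1294]] [ 0.45232149 -0.0976635 ]
0.054037053365057756 103.81704803118481
0.051114029302096416 -165.30460812145373
0.052474718726051243 -77.39300789242122
0.05222216182901626 12.949725338859434
(array([ 0.4505, -0.0986]), np.float64(12.8), array([0.0592, 0.0558]))
```

Call:
step_arm:
  rows:
    - {"x": 0.001,"y": 0,"z": 0.03,"roll": -0.116,"hand": 0.85}
    - {"x": 0,"y": 0,"z": 0.04,"roll": -0.116,"hand": 0.85}
    - {"x": 0,"y": 0,"z": 0.04,"roll": 0,"hand": 0.85}
    - {"x": 0,"y": 0,"z": 0.0215,"roll": 0,"hand": 0.85}
    - {"x": 0,"y": 0,"z": 0,"roll": 0,"hand": 0.85}

```text
clock: 12.2
tcp_pos: [0.4505, -0.0986, 0.1767]
ee_rot: [0.361, -3.116, -0.003]
contact_force: [-0.0, 0.8, -0.1]
grip_width: 0.925
grip_force: 0.0
```

Call:
step_arm:
  rows:
    - {"x": 0,"y": 0,"z": 0,"roll": 0,"hand": -1}
    - {"x": 0,"y": 0,"z": 0,"roll": 0,"hand": -1}
    - {"x": 0,"y": 0,"z": 0,"roll": 0,"hand": -1}
    - {"x": 0,"y": 0,"z": 0,"roll": 0,"hand": -1}
    - {"x": 0,"y": 0,"z": 0,"roll": 0,"hand": -1}

```text
clock: 12.7
tcp_pos: [0.4515, -0.0983, 0.1805]
ee_rot: [-0.363, 3.118, -0.002]
contact_force: [-1.9, -1.4, 9.3]
grip_width: 0.641
grip_force: 43.6
```

Call:
step_arm:
  rows:
    - {"x": 0,"y": 0,"z": -0.03,"roll": 0,"hand": -1}
    - {"x": 0,"y": 0,"z": -0.045,"roll": 0.116,"hand": -1}
    - {"x": 0,"y": 0,"z": -0.045,"roll": 0.116,"hand": -1}
    - {"x": 0,"y": -0.03,"z": 0,"roll": 0,"hand": -1}
    - {"x": 0,"y": -0.04,"z": 0,"roll": 0,"hand": -1}

```text
clock: 13.2
tcp_pos: [0.4511, -0.168, 0.3016]
ee_rot: [-0.003, 3.138, -0.003]
contact_force: [0.6, 0.3, -2.9]
grip_width: 0.643
grip_force: 43.7
```

Call:
step_arm:
  rows:
    - {"x": -0.0015,"y": -0.045,"z": 0,"roll": 0,"hand": -1}
    - {"x": 0,"y": -0.045,"z": 0,"roll": 0,"hand": -1}
    - {"x": 0,"y": -0.034,"z": 0,"roll": 0,"hand": -1}
    - {"x": 0,"y": 0,"z": 0,"roll": -0.058,"hand": -1}
    - {"x": 0,"y": 0,"z": 0,"roll": 0,"hand": -1}

```text
clock: 13.7
tcp_pos: [0.4522, -0.2927, 0.2997]
ee_rot: [-0.09, 3.14, -0.001]
contact_force: [-0.8, 0.3, -1.2]
grip_width: 0.643
grip_force: 43.7
```

Call:
step_arm:
  rows:
    - {"x": 0,"y": 0,"z": 0.04,"roll": 0,"hand": -1}
    - {"x": 0,"y": 0,"z": 0.04,"roll": 0,"hand": -1}
    - {"x": 0,"y": 0,"z": 0.015,"roll": 0,"hand": -1}
    - {"x": 0,"y": 0,"z": 0,"roll": 0,"hand": -1}
    - {"x": 0,"y": 0,"z": 0,"roll": 0,"hand": -1}

```text
clock: 14.2
tcp_pos: [0.453, -0.292, 0.2056]
ee_rot: [-0.091, 3.139, -0.001]
contact_force: [-1.0, -0.4, -0.9]
grip_width: 0.644
grip_force: 43.6
```

Call:
step_arm:
  rows:
    - {"x": 0,"y": 0,"z": 0.01,"roll": 0,"hand": -1}
    - {"x": 0,"y": 0,"z": 0.0085,"roll": 0,"hand": -1}
    - {"x": 0,"y": 0,"z": 0,"roll": 0,"hand": -1}
    - {"x": 0,"y": 0,"z": 0,"roll": 0,"hand": -1}

```text
clock: 14.6
tcp_pos: [0.4525, -0.292, 0.1857]
ee_rot: [0.091, -3.14, -0.0]
contact_force: [0.9, 0.5, -1.6]
grip_width: 0.641
grip_force: 43.6
```

Call:
step_arm:
  rows:
    - {"x": 0,"y": 0,"z": 0.0015,"roll": 0,"hand": -1}
    - {"x": 0,"y": 0,"z": 0,"roll": 0,"hand": -1}
    - {"x": 0,"y": 0,"z": 0,"roll": 0,"hand": -1}

```text
clock: 14.9
tcp_pos: [0.4525, -0.292, 0.1843]
ee_rot: [-0.091, 3.14, -0.0]
contact_force: [0.2, -0.1, -0.9]
grip_width: 0.642
grip_force: 43.6
```

Call:
step_arm:
  rows:
    - {"x": 0,"y": 0,"z": 0.0012,"roll": 0,"hand": -1}
    - {"x": 0,"y": 0,"z": 0,"roll": 0,"hand": -1}
    - {"x": 0,"y": 0,"z": 0,"roll": 0,"hand": 0.5}
    - {"x": 0,"y": 0,"z": 0,"roll": 0,"hand": 0.6}
    - {"x": 0,"y": 0,"z": 0,"roll": 0,"hand": 0.6}

```text
clock: 15.4
tcp_pos: [0.4525, -0.292, 0.183]
ee_rot: [-0.091, 3.14, -0.0]
contact_force: [0.7, 0.9, 0.7]
grip_width: 0.803
grip_force: 0.0
```

Call:
step_arm:
  rows:
    - {"x": 0,"y": 0,"z": 0,"roll": 0,"hand": 0.6}
    - {"x": 0,"y": 0,"z": -0.02,"roll": 0,"hand": 0.6}
    - {"x": 0,"y": 0,"z": -0.045,"roll": 0,"hand": 0.6}
    - {"x": 0,"y": 0,"z": -0.045,"roll": 0,"hand": 0.6}
    - {"x": 0,"y": 0,"z": -0.01,"roll": 0.058,"hand": 0.6}

```text
clock: 15.9
tcp_pos: [0.4532, -0.2925, 0.3076]
ee_rot: [0.0, 3.136, -0.006]
contact_force: [-0.3, -0.5, -0.7]
grip_width: 0.801
grip_force: 0.0
```

Call:
step_arm:
  rows:
    - {"x": -0.02,"y": 0.037,"z": 0,"roll": 0,"hand": 0.5}
    - {"x": -0.0235,"y": 0.042,"z": 0,"roll": 0,"hand": 0.5}
    - {"x": -0.0235,"y": 0.042,"z": 0,"roll": 0,"hand": 0.5}
    - {"x": -0.0235,"y": 0.042,"z": 0,"roll": 0,"hand": 0.5}
    - {"x": -0.0235,"y": 0.042,"z": 0,"roll": 0,"hand": 0.5}

```text
clock: 16.4
tcp_pos: [0.5671, -0.0851, 0.3031]
ee_rot: [0.0, 3.141, -0.0]
contact_force: [0.4, -0.1, 0.0]
grip_width: 0.745
grip_force: 0.0
```

Call:
step_arm:
  rows:
    - {"x": -0.0235,"y": 0.042,"z": 0,"roll": 0,"hand": 0.5}
    - {"x": -0.0235,"y": 0.042,"z": 0,"roll": 0,"hand": 0.5}
    - {"x": -0.0235,"y": 0.042,"z": 0,"roll": 0,"hand": 0.5}
    - {"x": -0.0235,"y": 0.042,"z": 0,"roll": 0,"hand": 0.5}
    - {"x": -0.008,"y": 0.0135,"z": 0,"roll": 0,"hand": 0.5}

```text
clock: 16.9
tcp_pos: [0.6695, 0.0985, 0.3027]
ee_rot: [-0.005, 3.141, 0.001]
contact_force: [-1.0, -0.6, -0.3]
grip_width: 0.755
grip_force: 0.0
```

Call:
step_arm:
  rows:
    - {"x": 0,"y": 0,"z": 0,"roll": 0,"hand": 0.5}
    - {"x": 0,"y": 0,"z": 0,"roll": 0,"hand": 0.5}

```text
clock: 17.1
tcp_pos: [0.6682, 0.0943, 0.3026]
ee_rot: [0.001, -3.141, 0.0]
contact_force: [-1.2, 0.2, 0.4]
grip_width: 0.753
grip_force: 0.0
```

```bash
python3 - <<'E'
from h import *
d=snap('wrist','w6.png');e=snap('side','s6.png');s=env.get_state();print(s['tcp_pos'],s['ee_rot'],s['joints'])
a=cv2.resize(d['img'],(512,384));b=cv2.resize(e['img'][90:190,260:400],(280,200))
o=np.zeros((384,792,3),np.uint8);o[:,:512]=a;o[:200,512:]=b
cv2.imwrite('pics/w6b.png',o[:,:,::-1])
import pickle;pickle.dump(d,open('w6.pkl','wb'))
print(proj(d,[.669,.0945,.026]))
E
```

```text
[0.66813231 0.09341705 0.30296308] [-1.62368176e-03 -3.14106105e+00  3.16794416e-04] [ 6.99586714e-02  6.80563166e-01  1.38302641e+00 -1.85875986e-04
  1.07854714e+00 -1.49971592e+00]
[254.94299924 193.36325472]
```

View pics/w6b.png

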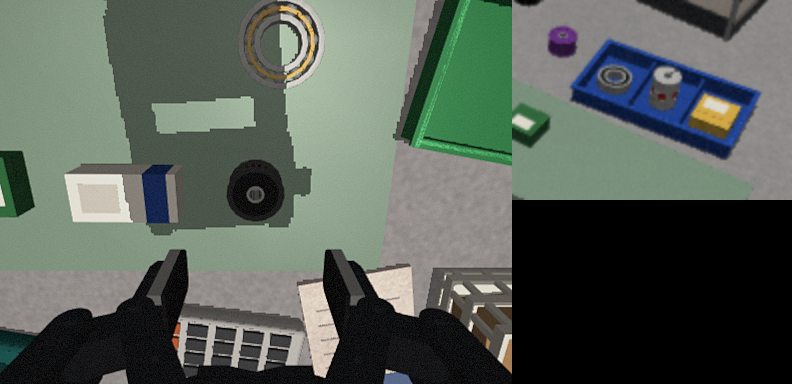

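Blue kit is complete, all three parts upright in their own compartments. The pulley bore at (256,194) is within 1 px of the prediction.

Call:
step_arm:
  rows:
    - {"x": 0,"y": 0.001,"z": 0.045,"roll": 0,"hand": 0.5}
    - {"x": 0,"y": 0,"z": 0.045,"roll": 0,"hand": 0.5}
    - {"x": 0,"y": 0,"z": 0.02,"roll": 0,"hand": 0.5}
    - {"x": 0,"y": 0,"z": 0.014,"roll": 0,"hand": 0.5}
    - {"x": 0,"y": 0,"z": 0,"roll": 0,"hand": 0.5}

```text
clock: 17.7
tcp_pos: [0.668, 0.0947, 0.1777]
ee_rot: [-0.002, -3.139, 0.0]
contact_force: [-0.7, -0.2, 0.5]
grip_width: 0.746
grip_force: 0.0
```

Call:
step_arm:
  rows:
    - {"x": 0,"y": 0,"z": 0,"roll": 0,"hand": -1}
    - {"x": 0,"y": 0,"z": 0,"roll": 0,"hand": -1}
    - {"x": 0,"y": 0,"z": 0,"roll": 0,"hand": -1}
    - {"x": 0,"y": 0,"z": 0,"roll": 0,"hand": -1}
    - {"x": 0,"y": 0,"z": 0,"roll": 0,"hand": -1}

```text
clock: 18.2
tcp_pos: [0.6691, 0.0954, 0.1809]
ee_rot: [0.0, 3.139, -0.0]
contact_force: [-0.7, -2.6, 6.8]
grip_width: 0.523
grip_force: 41.8
```

Call:
step_arm:
  rows:
    - {"x": 0,"y": 0,"z": -0.03,"roll": 0,"hand": -1}
    - {"x": 0,"y": 0,"z": -0.045,"roll": 0,"hand": -1}
    - {"x": 0,"y": 0,"z": -0.045,"roll": 0,"hand": -1}
    - {"x": 0.025,"y": 0.025,"z": 0,"roll": 0,"hand": -1}
    - {"x": 0.03,"y": 0.034,"z": 0,"roll": 0,"hand": -1}

```text
clock: 18.7
tcp_pos: [0.6134, 0.154, 0.3011]
ee_rot: [0.004, 3.138, 0.001]
contact_force: [-0.3, 1.3, -1.7]
grip_width: 0.522
grip_force: 41.7
```

Call:
step_arm:
  rows:
    - {"x": 0.03,"y": 0.034,"z": 0,"roll": 0,"hand": -1}
    - {"x": 0.03,"y": 0.034,"z": 0,"roll": 0,"hand": -1}
    - {"x": 0.03,"y": 0.034,"z": 0,"roll": 0,"hand": -1}
    - {"x": 0.03,"y": 0.034,"z": 0,"roll": 0,"hand": -1}
    - {"x": 0.01,"y": 0.01,"z": 0,"roll": 0,"hand": -1}

```text
clock: 19.2
tcp_pos: [0.4809, 0.3029, 0.2995]
ee_rot: [0.005, -3.141, -0.001]
contact_force: [-0.1, 0.1, -2.0]
grip_width: 0.516
grip_force: 41.6
```

Call:
step_arm:
  rows:
    - {"x": 0,"y": 0,"z": 0,"roll": 0.085,"hand": -1}
    - {"x": 0,"y": 0,"z": 0,"roll": 0.085,"hand": -1}
    - {"x": 0,"y": 0,"z": 0,"roll": 0,"hand": -1}

```text
clock: 19.5
tcp_pos: [0.4836, 0.3004, 0.2994]
ee_rot: [0.268, 3.129, 0.0]
contact_force: [0.3, 0.5, -0.8]
grip_width: 0.521
grip_force: 41.6
```

```bash
python3 - <<'E'
from h import *
d=snap('wrist','w7.png');s=env.get_state();print(s['tcp_pos'],s['ee_rot'],s['joints'])
import pickle;pickle.dump(d,open('w7.pkl','wb'))
h=cv2.cvtColor(d['img'],cv2.COLOR_RGB2HSV)
cv2.imwrite('pics/w7b.png',cv2.resize(d['img'][:,:,::-1],(800,600)))
E
```

```text
[0.48369303 0.30028818 0.29931145] [2.64258000e-01 3.13003272e+00 3.25495759e-04] [ 4.73831890e-01  5.12844933e-01  1.69306997e+00 -6.08884402e-05
  9.35207889e-01 -9.28474595e-01]
```

View pics/w7b.png

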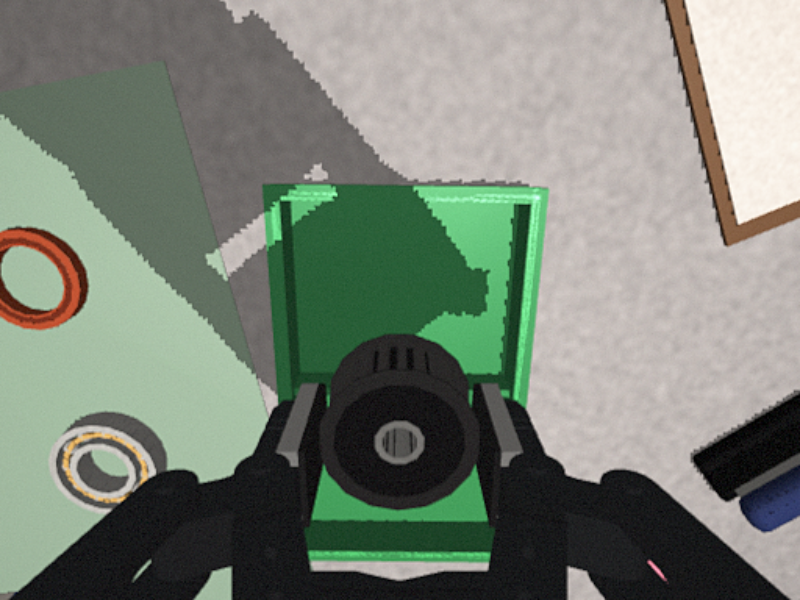

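Pulley is held level over the near green compartment. The tray's end-rim corners are at (263,184) and (548,187), and the cross wall is at row ~377.

```bash
python3 - <<'E'
from h import *
import pickle
d=pickle.load(open('w7.pkl','rb'));s=1.5625
f=lambda u,v,z:np.round(ray(d,u/s,v/s,z)[:2],4)
a,b=f(263,184,.028),f(548,187,.028);t=b-a;L=np.linalg.norm(t);x=np.array([t[1],-t[0]])/L
print(a,b,L,np.rad2deg(np.arctan2(x[1],x[0])),'tray centre',(a+b)/2+.106*x,'comp1',(a+b)/2+.054*x,'comp2',(a+b)/2+.158*x,'cross',f(300,377,.022),f(510,377,.022))
E
```

```text
[0.4163 0.2498] [0.4399 0.3776] 0.12996076330954662 -10.462577053138286 tray centre [0.53233761 0.29445111] comp1 [0.48120218 0.30389396] comp2 [0.58347305 0.28500826] cross [0.5175 0.2419] [0.5365 0.3515]
```

Call:
step_arm:
  rows:
    - {"x": 0,"y": 0,"z": 0.045,"roll": 0,"hand": -1}
    - {"x": 0,"y": 0,"z": 0.035,"roll": 0,"hand": -1}
    - {"x": 0,"y": 0,"z": 0.015,"roll": 0,"hand": -1}
    - {"x": 0,"y": 0,"z": 0,"roll": 0,"hand": -1}
    - {"x": 0,"y": 0,"z": 0,"roll": 0,"hand": -1}

```text
clock: 20.05
tcp_pos: [0.4841, 0.3007, 0.2052]
ee_rot: [0.266, 3.129, 0.001]
contact_force: [0.3, -0.0, -1.4]
grip_width: 0.519
grip_force: 41.6
```

Call:
step_arm:
  rows:
    - {"x": 0,"y": 0,"z": 0.009,"roll": 0,"hand": -1}
    - {"x": 0,"y": 0,"z": 0.009,"roll": 0,"hand": -1}
    - {"x": 0,"y": 0,"z": 0,"roll": 0,"hand": -1}
    - {"x": 0,"y": 0,"z": 0,"roll": 0,"hand": -1}

```text
clock: 20.45
tcp_pos: [0.4835, 0.3005, 0.186]
ee_rot: [-0.267, -3.13, 0.0]
contact_force: [0.4, -0.1, -1.5]
grip_width: 0.519
grip_force: 41.6
```

Contact is expected near z = 0.184.

Call:
step_arm:
  rows:
    - {"x": 0,"y": 0,"z": 0.0017,"roll": 0,"hand": -1}
    - {"x": 0,"y": 0,"z": 0,"roll": 0,"hand": -1}
    - {"x": 0,"y": 0,"z": 0,"roll": 0,"hand": -1}

```text
clock: 20.75
tcp_pos: [0.4835, 0.3006, 0.1844]
ee_rot: [0.267, 3.13, 0.0]
contact_force: [0.3, -0.5, -2.0]
grip_width: 0.522
grip_force: 41.6
```

Call:
step_arm:
  rows:
    - {"x": 0,"y": 0,"z": 0.001,"roll": 0,"hand": -1}
    - {"x": 0,"y": 0,"z": 0,"roll": 0,"hand": -1}
    - {"x": 0,"y": 0,"z": 0,"roll": 0,"hand": -1}

```text
clock: 21.05
tcp_pos: [0.4836, 0.3006, 0.1839]
ee_rot: [0.267, 3.13, 0.0]
contact_force: [-2.7, -1.3, 4.6]
grip_width: 0.516
grip_force: 42.4
```

Call:
step_arm:
  rows:
    - {"x": 0,"y": 0,"z": 0,"roll": 0,"hand": 0.3}
    - {"x": 0,"y": 0,"z": 0,"roll": 0,"hand": 0.45}
    - {"x": 0,"y": 0,"z": 0,"roll": 0,"hand": 0.45}
    - {"x": 0,"y": 0,"z": 0,"roll": 0,"hand": 0.45}
    - {"x": 0,"y": 0,"z": -0.02,"roll": 0,"hand": 0.45}

```text
clock: 21.55
tcp_pos: [0.4828, 0.3001, 0.2016]
ee_rot: [-0.267, -3.127, 0.003]
contact_force: [-0.5, 0.2, -1.1]
grip_width: 0.726
grip_force: 0.0
```

Call:
step_arm:
  rows:
    - {"x": 0,"y": 0,"z": -0.045,"roll": 0,"hand": 0.45}
    - {"x": 0,"y": 0,"z": -0.045,"roll": 0,"hand": 0.45}
    - {"x": 0,"y": 0,"z": -0.01,"roll": 0.1401,"hand": 0.45}
    - {"x": 0,"y": 0,"z": 0,"roll": 0.1401,"hand": 0.45}
    - {"x": 0,"y": 0,"z": 0,"roll": 0.1401,"hand": 0.45}

```text
clock: 22.05
tcp_pos: [0.4835, 0.3005, 0.3039]
ee_rot: [0.922, 3.002, 0.001]
contact_force: [0.0, -0.4, -1.0]
grip_width: 0.728
grip_force: 0.0
```

Call:
step_arm:
  rows:
    - {"x": 0,"y": 0,"z": 0,"roll": 0.1401,"hand": 0.45}
    - {"x": 0,"y": 0,"z": 0,"roll": 0.1401,"hand": 0.45}
    - {"x": 0,"y": 0,"z": 0,"roll": 0.1401,"hand": 0.45}
    - {"x": 0,"y": 0,"z": 0,"roll": 0.1401,"hand": 0.45}
    - {"x": 0,"y": 0,"z": 0,"roll": 0.1401,"hand": 0.45}

```text
clock: 22.55
tcp_pos: [0.4835, 0.3005, 0.3032]
ee_rot: [-1.897, -2.504, 0.0]
contact_force: [-0.4, -0.2, -0.4]
grip_width: 0.725
grip_force: 0.0
```

Call:
step_arm:
  rows:
    - {"x": 0,"y": 0,"z": 0,"roll": 0.1401,"hand": 0.45}
    - {"x": 0,"y": 0,"z": 0,"roll": 0.1401,"hand": 0.45}
    - {"x": 0,"y": 0,"z": 0,"roll": 0,"hand": 0.45}
    - {"x": 0,"y": 0,"z": 0,"roll": 0,"hand": 0.45}

```text
clock: 22.95
tcp_pos: [0.4835, 0.3005, 0.3033]
ee_rot: [2.217, 2.226, -0.0]
contact_force: [-0.1, -0.3, 0.0]
grip_width: 0.722
grip_force: 0.0
```

Call:
step_arm:
  rows:
    - {"x": -0.0385,"y": 0.0235,"z": 0,"roll": 0,"hand": 0.6}
    - {"x": -0.0385,"y": 0.0235,"z": 0,"roll": 0,"hand": 0.6}
    - {"x": -0.0385,"y": 0.0235,"z": 0,"roll": 0,"hand": 0.6}
    - {"x": -0.0385,"y": 0.0235,"z": 0,"roll": 0,"hand": 0.6}
    - {"x": -0.0385,"y": 0.0235,"z": 0,"roll": 0,"hand": 0.6}

```text
clock: 23.45
tcp_pos: [0.6017, 0.1063, 0.3034]
ee_rot: [2.217, 2.226, 0.0]
contact_force: [0.1, 0.3, -0.3]
grip_width: 0.801
grip_force: 0.0
```

Call:
step_arm:
  rows:
    - {"x": -0.0385,"y": 0.0235,"z": 0,"roll": 0,"hand": 0.6}
    - {"x": -0.0385,"y": 0.0235,"z": 0,"roll": 0,"hand": 0.6}
    - {"x": -0.039,"y": 0.024,"z": 0,"roll": 0,"hand": 0.6}
    - {"x": 0,"y": 0,"z": 0,"roll": 0,"hand": 0.6}
    - {"x": 0,"y": 0,"z": 0,"roll": 0,"hand": 0.6}

```text
clock: 23.95
tcp_pos: [0.672, -0.0089, 0.3028]
ee_rot: [-2.22, -2.222, 0.001]
contact_force: [0.4, -0.0, -0.4]
grip_width: 0.799
grip_force: 0.0
```

```bash
python3 - <<'E'
from h import *
d=snap('wrist','w8.png');e=snap('side','s8.png');s=env.get_state();print(s['tcp_pos'],s['ee_rot'],s['joints'])
b=cv2.resize(e['img'][220:360,140:290],(288,268))
o=np.zeros((384,800,3),np.uint8);o[:,:512]=d['img'];o[:268,512:]=b
for p in [(.652,-.05),(.692,-.05),(.692,.034),(.652,.034)]:
    q=proj(d,[*p,.03]);print(q);cv2.circle(o,tuple(int(round(v)) for v in q),2,(255,0,0),-1)
cv2.imwrite('pics/w8b.png',o[:,:,::-1])
E
```

```text
[ 0.67155919 -0.0072617   0.30311861] [-2.21862038e+00 -2.22340839e+00  5.00622312e-04] [-8.01260674e-02  6.75187161e-01  1.39246682e+00  1.67031261e-04
  1.07460396e+00 -8.23614116e-02]
[231.70452625 241.44159419]
[280.94742938 241.4614815 ]
[283.88762581 138.19729567]
[229.11043959 138.17448088]
```

View pics/w8b.png

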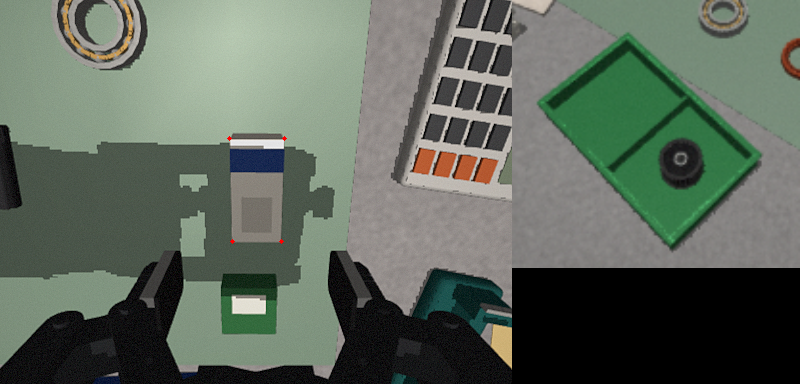

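Pulley stands in the green tray. The predicted corners (red dots) sit on the long carton's top face, so I'm grasping it.

Call:
step_arm:
  rows:
    - {"x": 0,"y": 0.0005,"z": 0.045,"roll": 0,"hand": 0.6}
    - {"x": 0,"y": 0,"z": 0.045,"roll": 0,"hand": 0.6}
    - {"x": 0,"y": 0,"z": 0.02,"roll": 0,"hand": 0.6}
    - {"x": 0,"y": 0,"z": 0.011,"roll": 0,"hand": 0.6}
    - {"x": 0,"y": 0,"z": 0,"roll": 0,"hand": 0.6}

```text
clock: 24.55
tcp_pos: [0.672, -0.0071, 0.1815]
ee_rot: [-2.219, -2.222, 0.002]
contact_force: [0.2, 0.8, 0.3]
grip_width: 0.799
grip_force: 0.0
```

Call:
step_arm:
  rows:
    - {"x": 0,"y": 0,"z": 0,"roll": 0,"hand": -1}
    - {"x": 0,"y": 0,"z": 0,"roll": 0,"hand": -1}
    - {"x": 0,"y": 0,"z": 0,"roll": 0,"hand": -1}
    - {"x": 0,"y": 0,"z": 0,"roll": 0,"hand": -1}
    - {"x": 0,"y": 0,"z": 0,"roll": 0,"hand": -1}

```text
clock: 25.05
tcp_pos: [0.673, -0.0079, 0.1842]
ee_rot: [2.22, 2.22, 0.003]
contact_force: [-0.3, 2.0, 6.5]
grip_width: 0.458
grip_force: 42.3
```

Call:
step_arm:
  rows:
    - {"x": 0,"y": 0,"z": -0.03,"roll": 0,"hand": -1}
    - {"x": 0,"y": 0,"z": -0.045,"roll": 0,"hand": -1}
    - {"x": 0,"y": 0,"z": -0.045,"roll": 0,"hand": -1}
    - {"x": 0.0415,"y": -0.0125,"z": 0,"roll": 0,"hand": -1}
    - {"x": 0.0415,"y": -0.0125,"z": 0,"roll": 0,"hand": -1}

```text
clock: 25.55
tcp_pos: [0.6473, 0.0752, 0.3047]
ee_rot: [2.222, 2.217, 0.005]
contact_force: [0.8, 0.4, -1.9]
grip_width: 0.458
grip_force: 41.4
```

Call:
step_arm:
  rows:
    - {"x": 0.0415,"y": -0.0125,"z": 0,"roll": 0,"hand": -1}
    - {"x": 0.0415,"y": -0.0125,"z": 0,"roll": 0,"hand": -1}
    - {"x": 0.0415,"y": -0.0125,"z": 0,"roll": 0,"hand": -1}
    - {"x": 0.0415,"y": -0.0125,"z": 0,"roll": 0,"hand": -1}
    - {"x": 0.0415,"y": -0.0125,"z": 0,"roll": 0,"hand": -1}

```text
clock: 26.05
tcp_pos: [0.5842, 0.2841, 0.3031]
ee_rot: [2.221, 2.221, 0.001]
contact_force: [1.0, -0.8, -0.2]
grip_width: 0.459
grip_force: 41.4
```

Call:
step_arm:
  rows:
    - {"x": 0,"y": 0,"z": 0,"roll": 0.089,"hand": -1}
    - {"x": 0,"y": 0,"z": 0,"roll": 0.089,"hand": -1}
    - {"x": 0,"y": 0,"z": 0,"roll": 0,"hand": -1}
    - {"x": 0,"y": 0,"z": 0,"roll": 0,"hand": -1}

```text
clock: 26.45
tcp_pos: [0.585, 0.2823, 0.3027]
ee_rot: [2.408, 2.018, 0.001]
contact_force: [0.2, -1.4, -1.1]
grip_width: 0.455
grip_force: 41.3
```

```bash
python3 - <<'E'
from h import *
d=snap('wrist','w9.png');e=snap('side','s9.png');s=env.get_state();print(s['tcp_pos'],s['ee_rot'],s['joints'])
b=cv2.resize(e['img'][180:360,120:310],(288,273))
o=np.zeros((384,800,3),np.uint8);o[:,:512]=d['img'];o[:273,512:]=b
cv2.imwrite('pics/w9b.png',o[:,:,::-1])
E
```

```text
[0.58506193 0.28221248 0.30253448] [2.40869680e+00 2.01674925e+00 3.90538845e-04] [3.77791764e-01 6.38416643e-01 1.46111565e+00 1.74523769e-06
 1.04179899e+00 5.54463481e-01]
```

View pics/w9b.png

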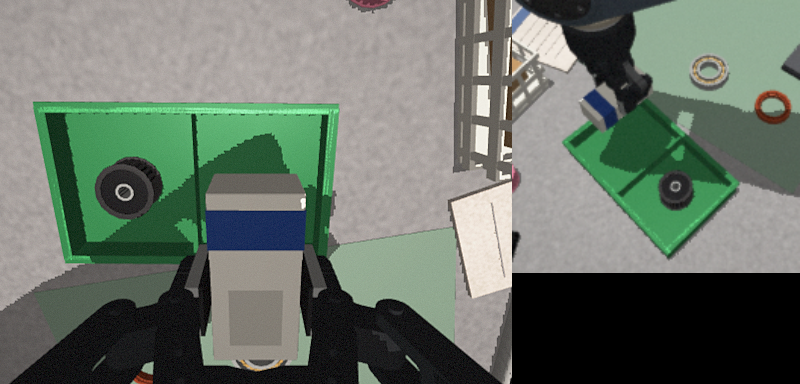

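Long carton is held level and square to the tray. Far rim corners are at (34,103) and (339,105), and the cross wall top is at (195,113).

```bash
python3 - <<'E'
from h import *
d=imaging.get_image('wrist')
f=lambda u,v,z:ray(d,u,v,z)[:2]
a,b=f(34,103,.028),f(339,105,.028);x=(b-a)/np.linalg.norm(b-a);y=np.array([-x[1],x[0]])
print(a,b,np.linalg.norm(b-a),np.rad2deg(np.arctan2(x[1],x[0])),'comp2',b-.054*x-.062*y,'cross',f(195,113,.022)+.052*x-.058*y)
E
```

```text
[0.44149822 0.37647848] [0.65473247 0.3368533 ] 0.21688475442345137 -10.527157247792546 comp2 [0.59031387 0.28576274] cross [0.59184423 0.28262239]
```

Call:
step_arm:
  rows:
    - {"x": 0.002,"y": 0.002,"z": 0.045,"roll": 0,"hand": -1}
    - {"x": 0,"y": 0,"z": 0.035,"roll": 0,"hand": -1}
    - {"x": 0,"y": 0,"z": 0.015,"roll": 0,"hand": -1}
    - {"x": 0,"y": 0,"z": 0,"roll": 0,"hand": -1}
    - {"x": 0,"y": 0,"z": 0,"roll": 0,"hand": -1}

```text
clock: 27.1
tcp_pos: [0.5879, 0.2842, 0.2087]
ee_rot: [2.41, 2.015, 0.002]
contact_force: [0.2, -0.2, -0.5]
grip_width: 0.459
grip_force: 41.3
```

Call:
step_arm:
  rows:
    - {"x": 0,"y": 0,"z": 0.01,"roll": 0,"hand": -1}
    - {"x": 0,"y": 0,"z": 0.0085,"roll": 0,"hand": -1}
    - {"x": 0,"y": 0,"z": 0,"roll": 0,"hand": -1}
    - {"x": 0,"y": 0,"z": 0,"roll": 0,"hand": -1}

```text
clock: 27.5
tcp_pos: [0.5873, 0.2841, 0.1888]
ee_rot: [-2.41, -2.015, 0.0]
contact_force: [-0.0, -1.0, -0.9]
grip_width: 0.46
grip_force: 41.4
```

Call:
step_arm:
  rows:
    - {"x": 0,"y": 0,"z": 0.0015,"roll": 0,"hand": -1}
    - {"x": 0,"y": 0,"z": 0,"roll": 0,"hand": -1}
    - {"x": 0,"y": 0,"z": 0,"roll": 0,"hand": -1}

```text
clock: 27.8
tcp_pos: [0.5873, 0.2842, 0.1874]
ee_rot: [2.41, 2.015, 0.0]
contact_force: [-0.3, 0.4, -1.6]
grip_width: 0.457
grip_force: 41.4
```

Call:
step_arm:
  rows:
    - {"x": 0,"y": 0,"z": 0.001,"roll": 0,"hand": -1}
    - {"x": 0,"y": 0,"z": 0,"roll": 0,"hand": -1}
    - {"x": 0,"y": 0,"z": 0,"roll": 0,"hand": -1}

```text
clock: 28.1
tcp_pos: [0.5874, 0.2842, 0.1873]
ee_rot: [2.41, 2.015, 0.001]
contact_force: [-3.8, -2.3, 6.7]
grip_width: 0.458
grip_force: 42.4
```

Contact. Releasing and lifting clear.

Call:
step_arm:
  rows:
    - {"x": 0,"y": 0,"z": 0,"roll": 0,"hand": 0.1}
    - {"x": 0,"y": 0,"z": 0,"roll": 0,"hand": 0.2}
    - {"x": 0,"y": 0,"z": 0,"roll": 0,"hand": 0.2}
    - {"x": 0,"y": 0,"z": 0,"roll": 0,"hand": 0.2}
    - {"x": 0,"y": 0,"z": -0.015,"roll": 0,"hand": 0.2}

```text
clock: 28.6
tcp_pos: [0.5867, 0.2839, 0.1999]
ee_rot: [-2.409, -2.014, 0.005]
contact_force: [-0.3, -0.7, 0.1]
grip_width: 0.604
grip_force: 0.0
```

Call:
step_arm:
  rows:
    - {"x": 0,"y": 0,"z": -0.04,"roll": 0,"hand": 0.2}
    - {"x": 0,"y": 0,"z": -0.045,"roll": 0,"hand": 0.2}
    - {"x": 0,"y": 0,"z": -0.045,"roll": 0,"hand": 0.2}
    - {"x": -0.04,"y": 0,"z": 0,"roll": 0,"hand": 0.2}
    - {"x": -0.045,"y": 0,"z": 0,"roll": 0,"hand": 0.2}

```text
clock: 29.1
tcp_pos: [0.5719, 0.2004, 0.334]
ee_rot: [2.407, 2.016, 0.006]
contact_force: [1.2, -0.1, -1.2]
grip_width: 0.599
grip_force: 0.0
```

Call:
step_arm:
  rows:
    - {"x": -0.045,"y": 0,"z": -0.03,"roll": 0,"hand": 0.2}
    - {"x": -0.045,"y": 0,"z": -0.02,"roll": 0,"hand": 0.2}
    - {"x": -0.04,"y": 0,"z": -0.02,"roll": 0,"hand": 0.2}
    - {"x": 0,"y": 0,"z": 0,"roll": 0,"hand": 0.2}
    - {"x": 0,"y": 0,"z": 0,"roll": 0,"hand": 0.2}

```text
clock: 29.6
tcp_pos: [0.5496, 0.0754, 0.4003]
ee_rot: [2.411, 2.012, 0.003]
contact_force: [-0.1, 1.1, 0.2]
grip_width: 0.601
grip_force: 0.0
```

```bash
python3 - <<'E'
from h import *
d=snap('side','s10.png');e=snap('scene','c10.png')
o=np.zeros((600,800,3),np.uint8);o[:300,:400]=cv2.resize(d['img'],(400,300));o[:300,400:]=cv2.resize(e['img'],(400,300))
o[300:,:400]=cv2.resize(d['img'][200:370,130:310],(400,300));o[300:,400:]=cv2.resize(d['img'][85:205,240:400],(400,300))
cv2.imwrite('pics/f.png',o[:,:,::-1]);print(env.get_state()['tcp_pos'],env.get_state()['contact_force'])
E
```

```text
[0.54970182 0.07663368 0.39890276] [ 0.2387449   0.61356145 -1.02272744]
```

View pics/f.png

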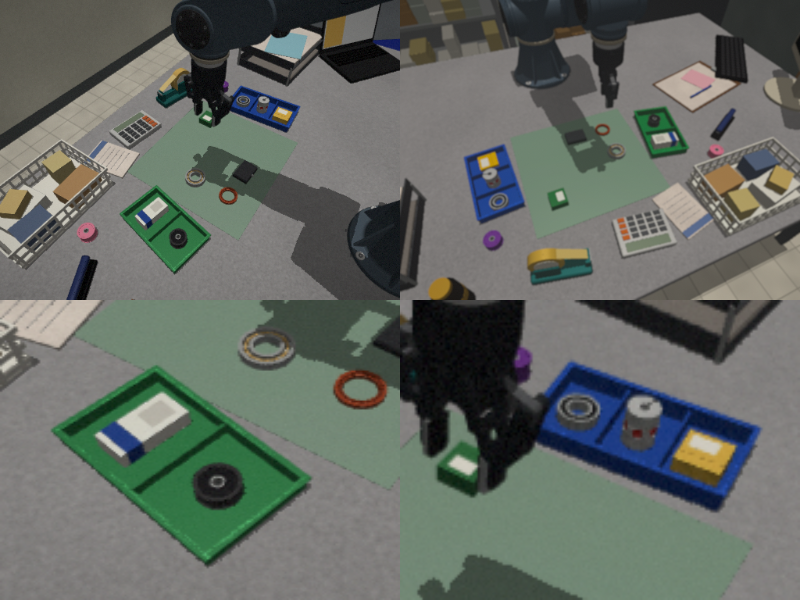

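All five parts lie flat in their own compartments, and the other three parts are where they were.

```bash
python3 -c "
from bench import env
print(env.finish_job())"
```

```text
the job is handed in; nothing more can be done
None
```

Both kits are made up and the job is handed in: the bearing, coupling and yellow carton are in the blue tray, the pulley and long carton are in the green tray, and the other stock is untouched.

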